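# Lock the masking-tape roll on its spindle with a spring clip

### The arm

A 6-joint arm with a two-finger parallel gripper is mounted at the origin on the work surface. World frame = base frame: x ahead of the robot, y to its left, z up, the work surface at z = 0. Lengths are in m, angles in degrees, forces in N, time in s.
With the tool pointing down it reaches from about 0.375 to 0.9 m from the base axis. Payload 3.1 kg.
Tool frame: the origin (TCP) lies between the finger pads; the fingertips stand 11 mm ahead of it and the grasp point (between the pads) lies 8 mm behind it; z points along the fingers, y is the line along which they close (so a half turn about z gives the same grasp; the last joint's range is limited). The gripper opens to 87 mm and grips with 3 to 60 N. Pads are 19 mm wide; open, the fingers measure 117 mm over their backs; the gripper's body (75 mm by 190 mm) begins 51 mm behind the grasp point.
Start: joints at [-10.227, 30.224, 82.088, -0, 67.689, -10.227], TCP at [0.625, 0, 0.234] pointing down, gripper open.
Joint ranges: [-176.69, 176.69], [-43.24, 126.21], [12.49, 139.97], [-82, 262], [0, 151.66], [-163.58, 163.58]. Speed limits (degrees/s): [159.86, 159.86, 180, 180, 180, 180].

### API

Orientations are given as [roll, pitch, yaw] about the fixed x, y, z axes, in that order (R = Rz(yaw) Ry(pitch) Rx(roll)).
In Python, from workcell import telemetry, imaging, arm, recognise gives the robot as it stands.
- The arm moves only by the tool step_arm, never from a script. Its argument "commands" is a list that holds one entry, the list of rows, each a list of 7 numbers: the shift along the tool's x, y, z as a fraction of full scale, then the turn, a rotation vector about the tool's x, y, z as a fraction of full scale, then the finger opening in mm, from 0 to 87. A call has 1 to 5 rows; each row shifts and turns the commanded pose from where the row before left it, along the tool's axes as they then stand; what a row does not reach is not made up. Full scale, the value 1, is 0.03 m for a shift and 4 degrees for a turn. A row lasts 1/10 s, in which the tool goes at most 50 mm and 8.59 degrees, less where a joint would pass 70% of its speed; a pose out of reach is approached as far as the arm can. A call with a number of a shift or a turn outside -1 to 1 is refused whole. A call with a gripper value outside its range is refused whole. The fingers move at their own pace and stop on an object; "grip_force" is the grip in N (left out, the last holds). Time passes only in rows, so rows that do not move let the fingers close. It gives the time, the measured TCP pose, the force, the opening and the grip force at its end, in the units of the state.
- telemetry.state(): the state, without advancing time (a new reading comes with each control period).
- imaging.grab_frame(name): name is "scene" or "side" or "wrist"; returns a dict with "frame" (420x560x3 uint8, red, green, blue), "vfov" (degrees; the focal length in pixels is half the picture's height over the tangent of half this angle, whatever the lens; pixels are square), "cx", "cy" (the principal point, pixels), "R" (3x3) and "t" (3): a world point X has camera coordinates R X + t. Camera axes: x right, y down, z forward; pixel columns grow to the right and rows downward; lengths in m; the calibration is good to about 2 mm. A picture is of the moment at which its call begins. There is no depth.
- arm.close_job(): hands the job in; it is judged then, once.
Trained networks look in a picture, given as the dict that the camera call returned (one of the last four; its "shot" number tells which), for a name from the list of things; names that differ only in an ending like _2 or _b are one class to them, and where a whole thing is asked for, a point or a joint stands for the part that bears it (a point fixed in the world has none). Each returns a list of dicts, best first, with "score" (0 to 1); they miss things now and then, are a little off and sometimes report something else, mostly with a low value. They report only what shows in the picture. A call takes as long as a camera call. They do not tell look-alikes from the thing itself.
- recognise(query, picture): "centre" ([x, y, z] in m, in world coordinates, good to about 4 mm: the middle of the surface that is visible of it).
The state is a dict: "t": time; "joints": joint angles; "qd": joint speeds; "joint_torque": joint torques, N m; "eef_pos": TCP position; "ee_rot": TCP orientation; "ft_force": force on the tool from outside, world axes, zero at the start; "ft_torque": the same for the moment, N m; "finger_gap": finger opening in m; "grip_force": force on a finger pad.
Only numpy, scipy, OpenCV 4.12 (cv2) and the standard library are available. Lean on these libraries where they do the work, as an engineer would, in place of code of your own. Each camera call takes 0.05 s, during which the arm holds its last target. There are 200 camera calls.

### The job

The roll of masking tape on the leaning spindle of the tape stand has ridden up: press it down along the spindle until it sits flat against the flange. Then take the black open clip that lies on the bench and push it, open jaws first, sideways onto the groove of the spindle just above the roll's hub until it snaps fully home, let go, and leave everything else on the bench where it is.

Things in the scene. Friction and masses are not known exactly. Their poses are not given: they have to be found in the camera images.
- groove (a point): Point on the axis of the tape stand's fixed steel spindle, mid-groove. z: along the spindle to its free end, leaning 35 deg from vertical towards the robot; x: square to it, away from the robot and upward; y: level, left. Groove 14 mm diameter; roll home, it is free from 6 mm below (hub top) to 6 mm above this point; then a 3 mm cone widens to the nose, 22 mm diameter, ending 21 mm above.
- flange_centre (a point): Centre of the upper face of the stand's flange (116 mm diameter disc), on which the tape roll must rest; 56 mm below groove along the spindle, same axes. The stand is fixed; its base plate is 170 x 190 x 10 mm and carries at its right edge a tear-off blade 75 mm high, 84 to 106 mm from the spindle's foot.
- hub_top (a point): Centre of the top face of the tape roll's grey hub, on the spindle's axis, axes as groove. The hub's boss, 36 mm diameter, stands 12 mm above the roll's upper side. The roll is 110 mm in diameter, 38 mm wide; its flat upper side (tape and core plug) is 12 mm below this point along z, its under side 50 mm below. Home, this point is 6 mm below groove.
- roll (a joint): How far the roll stands above its flange along the spindle, in m: 0 home, at most 0.030; it starts 0.012 to 0.022 up. A snug fit: it moves when pressed with about 7 N anywhere on its upper side and stays where it is left. Until it is home its hub covers the groove.
- clip_tab (a point): Centre (half-way up) of the finger tab of the clip: a flat loose piece of black plastic, 60 mm long, about 30 g, lying flat on the bench. x: from the tab towards the open jaws; z: square to its flat side, up as it lies. The tab is 33 mm long (x), 14 mm wide (y), 10 mm thick. Ahead of it are a bridge 28 mm wide and two sprung jaws 8 mm thick. Undersides flush, 5 mm below this point.
- clip_bore (a point): Centre of the clip's round opening, 30 mm ahead of clip_tab along x, 1 mm lower; same axes. Jaw ends flare to 30 mm over all; their lips are 9 mm apart and must spring over the 14 mm groove: pushing along x, square to the spindle, takes about 8 to 12 N, eases as it snaps, then the bridge stops on the groove. Home, this point is on the spindle's axis within 1.5 mm.
- knife_mid (a point): Middle of a utility knife lying on the bench near the clip, 150 x 20 x 13 mm, long side along its x. Not to be disturbed.
- marker_mid (a point): Middle of a marker pen lying on the bench near the clip, 131 mm long along its x, 18 mm thick. Not to be disturbed.
- spare_mid (a point): Centre of a spare roll of masking tape lying flat on the bench, 100 mm diameter, 24 mm high. Not to be disturbed.
- bottle_a_mid (a point): Middle of a small white paint bottle standing on the bench, 42 mm diameter, 116 mm high. Not to be disturbed.
- bottle_b_mid (a point): Middle of another such paint bottle, 42 mm diameter, 116 mm high. Not to be disturbed.
There are look-alikes about, which are no part of the job. What is shaped like the part that bears clip_tab but orange or purple is not meant.

How it is judged (in metres and radians):
On the way, in this order (a step that is already met when the one before it is completed fails the run):
1. the tape roll is pressed home against its flange (within 2 mm) (value of joint roll below 0.002 m), for 0.2 s.
2. the clip is snapped home round the groove (x of clip_bore in the frame of groove between -0.003 and 0.003 m and y of clip_bore in the frame of groove between -0.003 and 0.003 m and z of clip_bore in the frame of groove between -0.005 and 0.005 m), for 0.2 s.
At the end, for the whole second after the job is handed in: The tape roll is within 2 mm of its flange; the clip is round the groove above the hub, centre of its opening within 3 mm of the spindle's axis each way and within 5 mm of the groove's middle along it, square to the spindle within 0.25 rad; all released, the rest moved less than 30 mm (all of step 2 and value of joint roll below 0.002 m and angle between the z axis of clip_bore and the z axis of groove, either way round below 0.25 rad and velocity of joint roll below 0.01 m/s); the robot touches nothing.
It fails at once if another thing on the bench was moved by more than 30 mm (distance of any of knife_mid, marker_mid, spare_mid, bottle_a_mid, bottle_b_mid from where it was at the start of the episode above 0.03 m).
It also fails if it takes over 51 s, if anything falls off the work surface, if the arm or the gripper's body presses on something with over 40 N, if the wrist force passes 120 N, or if a joint passes its speed limit or range.

## Working session

There is one attempt and no reset: what is moved stays moved. The work goes in short steps, Python scripts to look and compute and a tool call to move; the robot and the scene stay as the last step left them, time stands still between calls to the robot, and variables do not carry over. Pictures are saved under pics/ and viewed, at most 14 in all, crops included, and the job is handed in when it is done.

Besides the shell and the picture viewer there is one more tool, called after "Request:" by a JSON object that holds its "method" and its "body", one argument or row to a line. step_arm: Moves the arm, as the interface text tells. Shift numbers are shares of 0.03 m and turn numbers shares of 4 degrees, none past 1 either way. Its arguments: {"type":"object","properties":{"commands":{"type":"array","items":{"type":"array","items":{"type":"array","items":{"type":"number"}}}},"grip_force":{"type":"number"}},"required":["commands"]}

```bash
mkdir -p pics; cat > h.py <<'E'
import numpy as np, cv2
from scipy.spatial.transform import Rotation as Ro
from workcell import telemetry, imaging, arm, recognise
def save(p,name,crop=None,scale=1):
    f=p["frame"]
    if crop: x0,y0,x1,y1=crop; f=f[y0:y1,x0:x1]
    f=cv2.resize(f,None,fx=scale,fy=scale,interpolation=cv2.INTER_CUBIC)
    cv2.imwrite("pics/"+name+".png",f[:,:,::-1])
def K(p):
    fl=p["frame"].shape[0]/2/np.tan(np.radians(p["vfov"])/2); return fl,p["cx"],p["cy"]
def proj(p,X):
    c=np.array(p["R"])@np.asarray(X,float)+np.array(p["t"]); f,cx,cy=K(p); return np.array([cx+f*c[0]/c[2],cy+f*c[1]/c[2]])
def onz(p,u,v,z):
    f,cx,cy=K(p); R=np.array(p["R"]); o=-R.T@np.array(p["t"]); d=R.T@np.array([(u-cx)/f,(v-cy)/f,1]); return o+d*(z-o[2])/d[2]
E
python3 - <<'E'
from h import *
np.set_printoptions(precision=4,suppress=True)
for n in ["scene","side"]:
    p=imaging.grab_frame(n); save(p,n+"0",scale=1.42)
    print(n,K(p),"cam",-np.array(p["R"]).T@np.array(p["t"]))
    for q in ["clip_tab","roll","hub_top","flange_centre","groove","knife_mid","marker_mid","spare_mid","bottle_a_mid"]:
        try:
            print(q,[(np.round(d["centre"],3).tolist(),round(d["score"],2),proj(p,d["centre"]).round().tolist()) for d in recognise(q,p)])
        except Exception as e: print(q,e)
print(telemetry.state()["t"])
E
```

```text
scene (np.float64(398.56645644952175), 287.73735512680474, 210.70575985286828) cam [0.9088 0.5008 0.99  ]
clip_tab [([0.484, 0.324, 0.004], 0.52, [392.0, 312.0]), ([0.463, 0.101, 0.008], 0.48, [344.0, 245.0]), ([0.546, 0.053, 0.011], 0.47, [311.0, 246.0]), ([0.367, 0.103, 0.006], 0.43, [371.0, 230.0])]
roll [([0.593, -0.082, 0.119], 0.59, [270.0, 199.0])]
hub_top [([0.592, -0.079, 0.119], 0.75, [271.0, 200.0])]
flange_centre [([0.602, -0.086, 0.108], 0.68, [266.0, 202.0]), ([0.735, 0.307, 0.074], 0.37, [309.0, 354.0])]
groove [([0.598, -0.083, 0.108], 0.6, [268.0, 202.0])]
knife_mid [([0.484, 0.321, 0.005], 0.81, [392.0, 311.0])]
marker_mid [([0.528, 0.218, 0.017], 0.88, [353.0, 287.0])]
spare_mid [([0.716, 0.164, 0.024], 0.81, [282.0, 307.0])]
bottle_a_mid [([0.738, 0.307, 0.071], 0.94, [308.0, 355.0])]
side (np.float64(382.2421440942416), 281.66934213576263, 213.26814097765822) cam [0.4318 0.7425 0.5993]
clip_tab [([0.539, 0.056, 0.012], 0.66, [278.0, 263.0]), ([0.365, 0.102, 0.009], 0.47, [353.0, 282.0]), ([0.462, 0.102, 0.01], 0.45, [310.0, 279.0])]
roll [([0.589, -0.093, 0.123], 0.8, [265.0, 190.0])]
hub_top [([0.592, -0.09, 0.118], 0.66, [264.0, 192.0])]
flange_centre [([0.598, -0.086, 0.111], 0.85, [262.0, 195.0])]
groove []
knife_mid [([0.481, 0.333, 0.009], 0.63, [290.0, 369.0])]
marker_mid [([0.522, 0.216, 0.017], 0.86, [276.0, 313.0])]
spare_mid [([0.714, 0.174, 0.018], 0.95, [190.0, 291.0]), ([0.477, 0.329, 0.007], 0.74, [293.0, 368.0]), ([0.464, 0.103, 0.009], 0.52, [309.0, 279.0])]
bottle_a_mid [([0.723, 0.315, 0.052], 0.68, [157.0, 332.0])]
1.0
```

View pics/scene0.png

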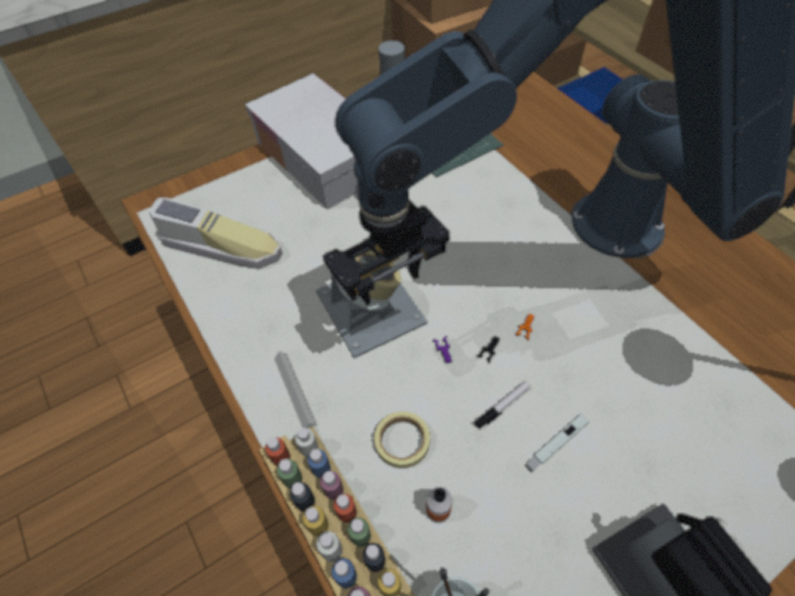

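View pics/side0.png

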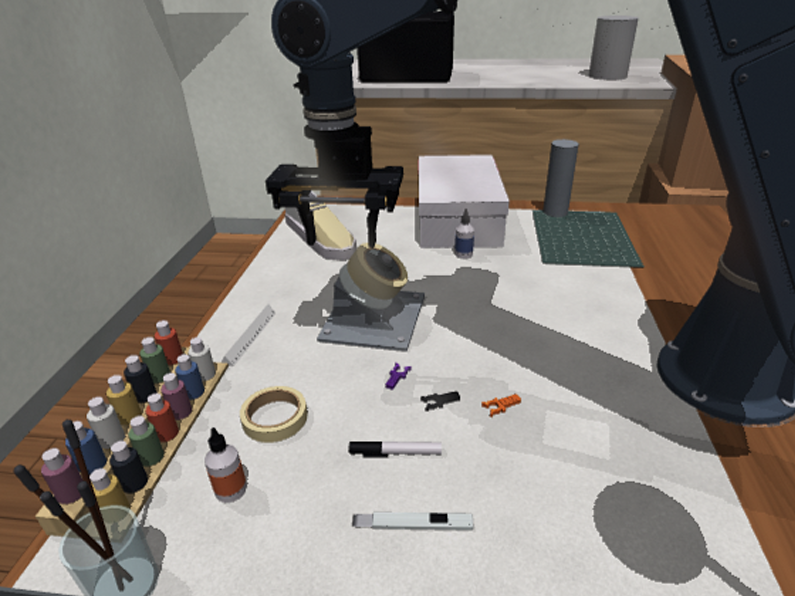

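```bash
python3 - <<'E'
from h import *
np.set_printoptions(precision=4,suppress=True)
p=imaging.grab_frame("wrist"); save(p,"wrist0",scale=1.42)
print(K(p),"cam",-np.array(p["R"]).T@np.array(p["t"]),p["R"])
q=imaging.grab_frame("scene"); s=imaging.grab_frame("side")
a=cv2.resize(q["frame"][215:265,300:400],None,fx=7,fy=7,interpolation=2);b=cv2.resize(s["frame"][250:300,265:365],None,fx=7,fy=7,interpolation=2)[:, :]
cv2.imwrite("pics/clips.png",np.vstack([a[:300],b[:290]])[:,:,::-1])
E
```

```text
(np.float64(362.0686607093934), 282.6387479423419, 212.46577367949715) cam [0.624  0.0798 0.3837] [[ 1.     -0.0002  0.0005]
 [-0.0004 -0.9572  0.2893]
 [ 0.0004 -0.2893 -0.9572]]
```

View pics/wrist0.png

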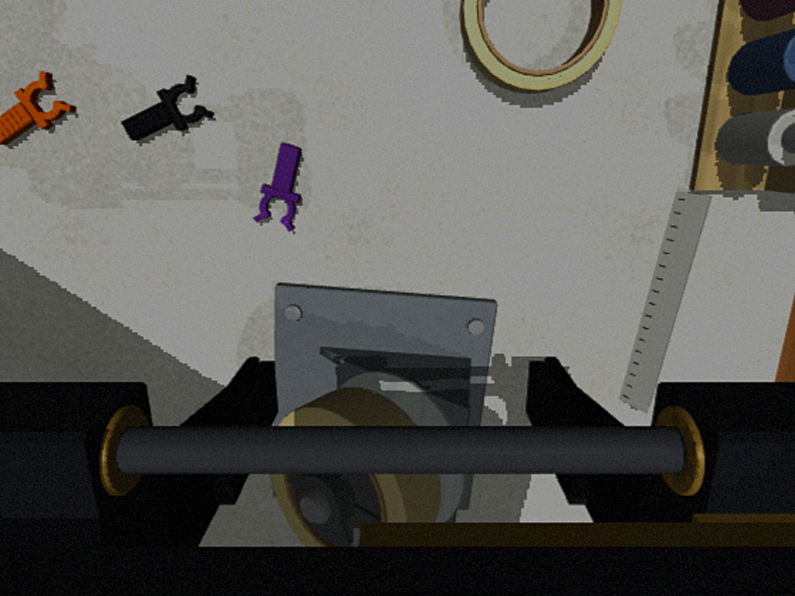

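View pics/clips.png

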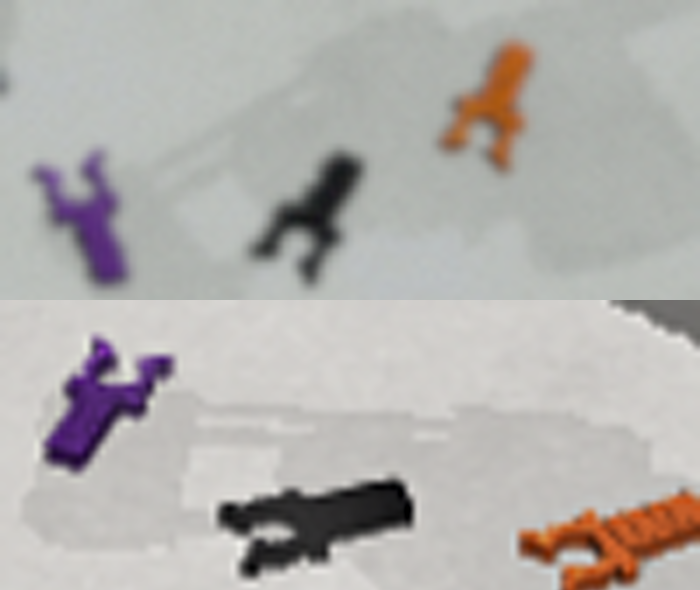

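Three look-alikes: purple at wrist px (280,185), black at (165,108), orange at (30,105). The crop confirms that the black one is the middle one, with its jaws pointing away from the tab towards +x/+y. I'll measure it from the wrist picture.

```bash
cat >> h.py <<'E'
def clip(p,lo,hi,z=0.008,thr=70):
    """dark blob in window -> world pts of tab, axis"""
    f=p["frame"]; m=np.zeros(f.shape[:2],np.uint8)
    m[lo[1]:hi[1],lo[0]:hi[0]]=((f.max(2)<thr)[lo[1]:hi[1],lo[0]:hi[0]])
    n,l,st,c=cv2.connectedComponentsWithStats(m)
    i=1+np.argmax(st[1:,4]); v,u=np.where(l==i)
    W=np.array([onz(p,a,b,z)[:2] for a,b in zip(u,v)])
    c0=W.mean(0); w,V=np.linalg.eigh(np.cov((W-c0).T)); d=V[:,1]
    s=(W-c0)@d; t=(W-c0)@V[:,0]
    a=t[s>np.quantile(s,.85)]; b=t[s<np.quantile(s,.15)]
    if np.ptp(a)<np.ptp(b): d=-d; s=-s     # jaws end is wider
    mid=(s.max()+s.min())/2; tc=np.median(t[s<s.min()+.025])
    tail=c0+d*s.min()+V[:,0]*tc
    return tail,d,np.ptp(s),np.ptp(t),st[i]
E
python3 - <<'E'
from h import *
np.set_printoptions(precision=4,suppress=True)
s=telemetry.state(); print(s["eef_pos"],s["ee_rot"],s["ft_force"])
p=imaging.grab_frame("wrist")
for thr in (45,60,75):
    t,d,L,w,st=clip(p,(70,40),(160,110),thr=thr); print(thr,t,np.degrees(np.arctan2(d[1],d[0])),L,w,st,"tab",t+d*.0165)
A=[onz(p,u/1.42,v/1.42,.01) for u,v in [(276,284),(496,299),(276,400),(293,312),(476,327)]]
print(np.array(A))
E
```

```text
[0.625  0.     0.2335] [-179.9988    0.0003   90.0002] [-0.3737 -0.2226 -0.1249]
45 [0.4336 0.0895] 23.75818897216762 0.06075648046926589 0.029343534031236622 [  86   53   65   46 1106] tab [0.4487 0.0961]
60 [0.4333 0.0894] 23.64759343872331 0.0615143105096039 0.030144561008029168 [  86   53   65   46 1134] tab [0.4484 0.096 ]
75 [0.4338 0.0882] 24.13647376850642 0.06140291462997994 0.03214910291556296 [  86   53   66   50 1276] tab [0.4489 0.095 ]
[[ 0.5299 -0.0192  0.01  ]
 [ 0.6959 -0.031   0.01  ]
 [ 0.5231 -0.1158  0.01  ]
 [ 0.5414 -0.0413  0.01  ]
 [ 0.6817 -0.0535  0.01  ]]
```

Request:
{"method": "step_arm", "body": {
  "commands": [
    [[-0.5,0.8,-0.4,0,0,0,87],[-0.5,1,-0.4,0,0,0,87],[-0.5,1,-0.4,0,0,0,87],[-0.5,1,-0.4,0,0,0,87],[-0.5,1,-0.4,0,0,0,87]]
  ]
}}

```text
t: 1.7
eef_pos: [0.7699, -0.0755, 0.2941]
ee_rot: [-180.0, -0.0, 90.0]
ft_force: [0.7, -0.4, 0.5]
finger_gap: 0.0869
grip_force: 0.0
```

Request:
{"method": "step_arm", "body": {
  "commands": [
    [[0,1,0,0,0,0,87],[0,1,0,0,0,0,87],[0,0.5,0,0,0,0,87],[0,0,0,0,0,0,87]]
  ]
}}

```text
t: 2.1
eef_pos: [0.8452, -0.075, 0.2915]
ee_rot: [-180.0, -0.0, 90.0]
ft_force: [0.8, -0.1, -0.1]
finger_gap: 0.0872
grip_force: 0.0
```

```bash
python3 - <<'E'
from h import *
np.set_printoptions(precision=4,suppress=True)
P={}
for n in ["scene","side","wrist"]:
    p=imaging.grab_frame(n); P[n]=p
    np.savez("pics/"+n+"1.npz",**{k:v for k,v in p.items()})
    for q in ["hub_top","roll","flange_centre","groove"]:
        print(n,q,[(np.round(d["centre"],3).tolist(),round(d["score"],2),proj(p,d["centre"]).round().tolist()) for d in recognise(q,p)])
f=P["wrist"]["frame"]; save(P["wrist"],"wrist1",scale=1.42)
a=cv2.resize(P["scene"]["frame"][150:260,210:310],(400,440),interpolation=2)
b=cv2.resize(P["side"]["frame"][150:260,210:310],(400,440),interpolation=2)
cv2.imwrite("pics/stand.png",np.hstack([a,b])[:,:,::-1])
print(telemetry.state()["eef_pos"])
E
```

```text
scene hub_top [([0.606, -0.105, 0.128], 0.58, [261.0, 194.0]), ([0.717, 0.164, 0.023], 0.15, [282.0, 308.0])]
scene roll []
scene flange_centre [([0.616, -0.103, 0.118], 0.69, [258.0, 198.0])]
scene groove [([0.616, -0.104, 0.12], 0.69, [258.0, 198.0])]
side hub_top [([0.592, -0.091, 0.117], 0.74, [264.0, 192.0]), ([0.714, 0.177, 0.018], 0.47, [190.0, 292.0])]
side roll [([0.48, 0.329, 0.008], 0.64, [291.0, 367.0]), ([0.592, -0.094, 0.122], 0.61, [264.0, 190.0])]
side flange_centre [([0.597, -0.088, 0.109], 0.79, [262.0, 195.0])]
side groove [([0.598, -0.089, 0.112], 0.81, [262.0, 194.0])]
wrist hub_top [([0.623, -0.103, 0.138], 0.55, [37.0, 229.0])]
wrist roll [([0.624, -0.102, 0.134], 0.87, [42.0, 226.0])]
wrist flange_centre [([0.626, -0.102, 0.127], 0.57, [48.0, 224.0])]
wrist groove [([0.629, -0.105, 0.128], 0.62, [51.0, 228.0])]
[ 0.8439 -0.0749  0.2936]
```

View pics/stand.png

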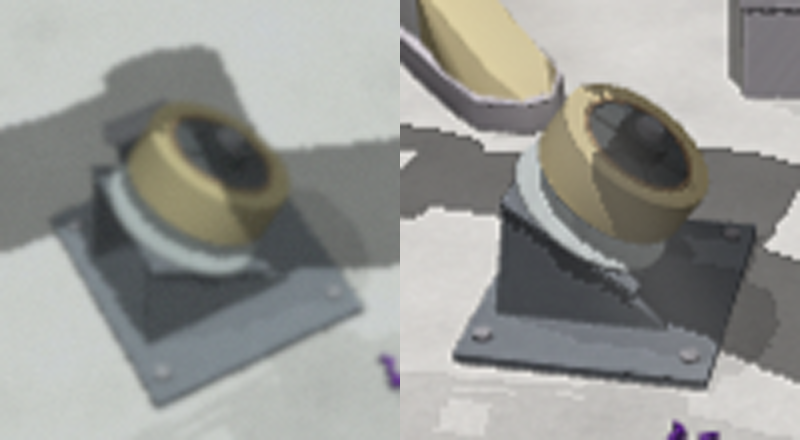

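View pics/wrist1.png

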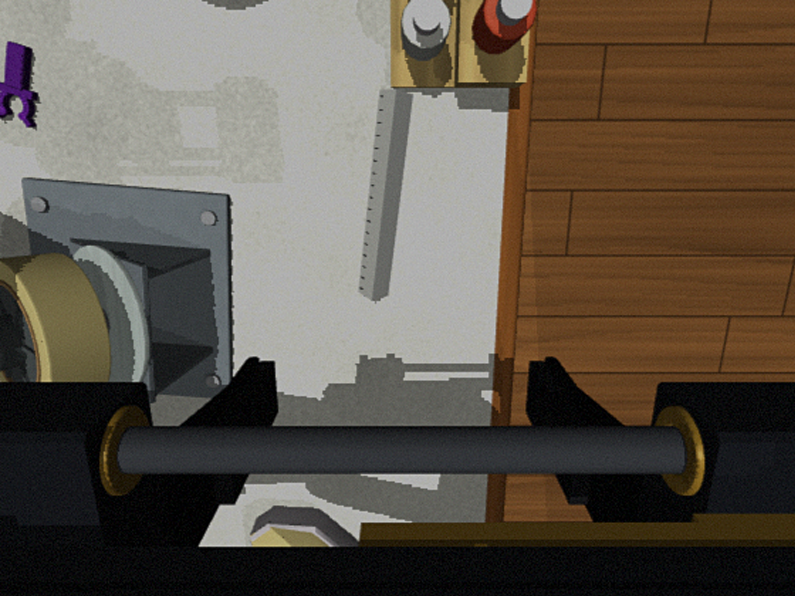

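Request:
{"method": "step_arm", "body": {
  "commands": [
    [[-1,-1,-0.2,0,0,0,87],[-1,-1,-0.2,0,0,0,87],[-1,-1,0,0,0,0,87],[-1,-1,0,0,0,0,87],[0,-1,0,0,0,0,87]]
  ]
}}

```text
t: 3.35
eef_pos: [0.6925, -0.1997, 0.3055]
ee_rot: [180.0, 0.2, 89.7]
ft_force: [-0.4, -0.1, 0.6]
finger_gap: 0.0868
grip_force: 0.0
```

Request:
{"method": "step_arm", "body": {
  "commands": [
    [[0,-1,0,0,0,0,87],[0,-1,0,0,0,0,87],[0,-1,0,0,0,0,87],[0,0,0,0,0,0,87],[0,0,0,0,0,0,87]]
  ]
}}

```text
t: 3.85
eef_pos: [0.6042, -0.1952, 0.3063]
ee_rot: [179.9, 0.0, 90.0]
ft_force: [-0.1, -0.5, -0.1]
finger_gap: 0.0869
grip_force: 0.0
```

```bash
python3 - <<'E'
from h import *
np.set_printoptions(precision=4,suppress=True)
P={}
for n in ["scene","side","wrist"]:
    p=imaging.grab_frame(n); P[n]=p
    np.savez("pics/"+n+"2.npz",**{k:v for k,v in p.items()})
q=P["wrist"]
for k in ["hub_top","groove","roll"]:
    print(k,[(np.round(d["centre"],3).tolist(),round(d["score"],2),proj(q,d["centre"]).round().tolist()) for d in recognise(k,q)])
s=telemetry.state(); print(s["eef_pos"],s["ee_rot"])
a=cv2.resize(P["wrist"]["frame"][0:290],(800,414),interpolation=2)
for n in ["scene","side"]:
    f=np.load("pics/%s1.npz"%n)["frame"]; h=cv2.cvtColor(f,cv2.COLOR_RGB2HSV)[150:260,210:310]
    m=(h[...,0]>10)&(h[...,0]<35)&(h[...,1]>60); P[n+"m"]=cv2.resize((m*255).astype(np.uint8),(200,186),interpolation=0)
h=cv2.cvtColor(q["frame"],cv2.COLOR_RGB2HSV); m=(h[...,0]>10)&(h[...,0]<35)&(h[...,1]>60)
b=np.hstack([P["scenem"],P["sidem"],cv2.resize((m*255).astype(np.uint8),(400,186),interpolation=0)])
cv2.imwrite("pics/w2.png",np.vstack([a,np.dstack([b]*3)])[:,:,::-1])
E
```

```text
hub_top [([0.594, -0.12, 0.135], 0.73, [271.0, 109.0])]
groove [([0.604, -0.117, 0.13], 0.92, [282.0, 105.0])]
roll [([0.598, -0.121, 0.132], 0.81, [275.0, 109.0])]
[ 0.6048 -0.195   0.3052] [179.9907   0.0008  90.0344]
```

View pics/w2.png

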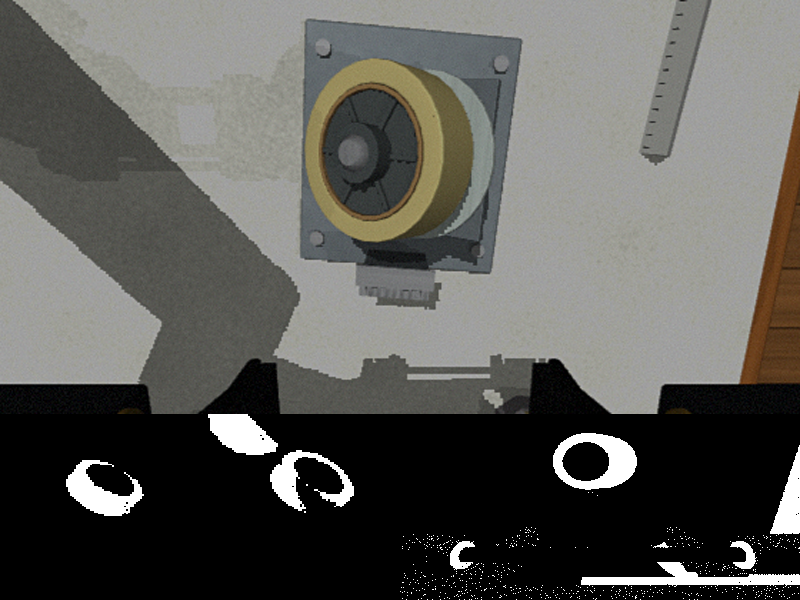

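```bash
cat > fit.py <<'E'
from h import *
from scipy.optimize import minimize
np.set_printoptions(precision=4,suppress=True)
def axes(psi):
    Rz=Ro.from_euler("z",psi).as_matrix(); s,c=np.sin(np.radians(35)),np.cos(np.radians(35))
    z=Rz@[-s,0,c]; x=Rz@[c,0,s]; return x,np.cross(z,x),z
def load(n): return dict(np.load("pics/"+n+".npz"))
S=8
def target(p,seed):
    h=cv2.cvtColor(p["frame"],cv2.COLOR_RGB2HSV); m=((h[...,0]>10)&(h[...,0]<35)&(h[...,1]>55)).astype(np.uint8)
    m=cv2.morphologyEx(m,cv2.MORPH_OPEN,np.ones((3,3)))
    n,l,st,c=cv2.connectedComponentsWithStats(m); i=1+np.argmin(np.hypot(*(c[1:]-seed).T)+1e3*(st[1:,4]<150))
    pts=np.argwhere(l==i)[:,::-1].astype(np.int32); return hullc(pts),st[i]
def hullc(pts):  # support function
    a=np.linspace(0,2*np.pi,72,endpoint=False); D=np.c_[np.cos(a),np.sin(a)]; return (np.asarray(pts,float)@D.T).max(0)
def model(p,X,psi):
    x,y,z=axes(psi); a=np.linspace(0,2*np.pi,60)
    ring=.055*(np.outer(np.cos(a),x)+np.outer(np.sin(a),y))
    W=np.vstack([X-.012*z+ring,X-.050*z+ring]); C=W@np.array(p["R"]).T+np.array(p["t"]); f,cx,cy=K(p)
    return hullc(np.c_[cx+f*C[:,0]/C[:,2],cy+f*C[:,1]/C[:,2]])
E
python3 - <<'E'
from fit import *
V=[(load("scene1"),(258,197)),(load("side1"),(263,195)),(load("wrist2"),(273,107))]
T=[target(p,s) for p,s in V]; print([t[1] for t in T])
def go(idx,fixpsi=None):
    def c(q):
        psi=q[3] if fixpsi is None else fixpsi
        return sum(np.mean(np.minimum(np.abs(model(V[i][0],q[:3],psi)-T[i][0]),6)**1.5) for i in idx)
    best=minimize(c,[.585,-.1,.15,-.07],method="Nelder-Mead",options=dict(xatol=1e-5,fatol=1e-5,maxiter=3000,initial_simplex=np.array([[.585,-.1,.15,-.07]]+[np.array([.585,-.1,.15,-.07])+d for d in np.diag([.03,.03,.03,.1])]))); return best
for idx in ([0,1,2],[2],[0,1]):
    for fp in (None,-.07):
        b=go(idx,fp); print(idx,fp,b.x,np.degrees(b.x[3]),b.fun,[round(np.abs(model(V[i][0],b.x[:3],b.x[3] if fp is None else fp)-T[i][0]).mean(),2) for i in range(3)])
p=V[2][0]; # plate edges in wrist2 (shown scale 800/560)
k=.7
print(np.array([onz(p,u*k,v*k,.01) for u,v in [(305,19),(521,39),(491,273),(301,259)]]))
print("nose px", (355*k,152*k))
E
```

```text
[array([243, 177,  39,  34, 624], dtype=int32), array([245, 171,  27,  36, 402], dtype=int32), array([ 213,   41,  118,  129, 7568], dtype=int32)]
[0, 1, 2] None [ 0.5745 -0.1217  0.1286  0.0509] 2.9139698099496054 7.792863049375691 [np.float64(1.19), np.float64(4.83), np.float64(0.69)]
[0, 1, 2] -0.07 [ 0.5746 -0.1193  0.1282  0.0505] 2.896199961562389 8.118253324999467 [np.float64(1.39), np.float64(5.05), np.float64(0.45)]
[2] None [ 0.5744 -0.1189  0.1259 -0.0788] -4.512135905357182 0.14013776791959698 [np.float64(1.47), np.float64(5.45), np.float64(0.22)]
[2] -0.07 [ 0.5744 -0.1191  0.1259  0.0483] 2.769615055651477 0.1430378778195237 [np.float64(1.45), np.float64(5.43), np.float64(0.22)]
[0, 1] None [ 0.5755 -0.1279  0.1266  0.1032] 5.914671958565194 6.641214070077177 [np.float64(1.05), np.float64(4.71), np.float64(3.89)]
[0, 1] -0.07 [ 0.5749 -0.1261  0.1255  0.0153] 0.8775818875749105 7.235417971232814 [np.float64(1.28), np.float64(4.91), np.float64(5.07)]
[[ 0.5287 -0.0209  0.01  ]
 [ 0.6965 -0.0348  0.01  ]
 [ 0.6822 -0.2223  0.01  ]
 [ 0.5147 -0.2096  0.01  ]]
nose px (248.49999999999997, 106.39999999999999)
```

```bash
cat > go.py <<'E'
from fit import *
PSI=np.radians(-4.45)
gx,gy,gz=axes(PSI)
HUB0=np.array([.5744,-.1189,.1259])
RT=np.c_[gx,-gy,-gz]
def st():
    s=telemetry.state(); return s,np.array(s["eef_pos"]),Ro.from_euler("xyz",s["ee_rot"],degrees=True)
def delta(target,Rt=None):
    s,p,R=st(); d=R.as_matrix().T@(np.asarray(target)-p)
    print("t",s["t"],"tool shift mm",d*1000,"rows",d/.03)
    if Rt is not None:
        w=np.degrees((R.inv()*Ro.from_matrix(Rt)).as_rotvec()); print("rotvec deg",w,"rows4",w/4)
    return s
E
python3 -c "
from go import *
delta(HUB0+gz*.09,RT)"
```

```text
t 4.15 tool shift mm [ 80.1084 -81.8453 105.6   ] rows [ 2.6703 -2.7282  3.52  ]
rotvec deg [-28.76    26.5929  91.2412] rows4 [-7.19    6.6482 22.8103]
```

Request:
{"method": "step_arm", "body": {
  "commands": [
    [[0,0,-0.2,-0.288,0.266,0.912,60],[0,0,-0.2,-0.288,0.266,0.912,60],[0,0,0,-0.288,0.266,0.912,60],[0,0,0,-0.288,0.266,0.912,60],[0,0,0,-0.288,0.266,0.912,60]]
  ]
}}

```text
t: 4.65
eef_pos: [0.6044, -0.1951, 0.3174]
ee_rot: [175.1, -6.2, 71.9]
ft_force: [-1.3, 0.6, -0.3]
finger_gap: 0.0615
grip_force: 0.0
```

Request:
{"method": "step_arm", "body": {
  "commands": [
    [[0,0,0,-0.288,0.266,0.912,60],[0,0,0,-0.288,0.266,0.912,60],[0,0,0,-0.288,0.266,0.912,60],[0,0,0,-0.288,0.266,0.912,60],[0,0,0,-0.288,0.266,0.912,60]]
  ]
}}

```text
t: 5.15
eef_pos: [0.6043, -0.1952, 0.3174]
ee_rot: [172.4, -13.5, 54.1]
ft_force: [-0.2, 0.1, -0.0]
finger_gap: 0.0601
grip_force: 0.0
```

Request:
{"method": "step_arm", "body": {
  "commands": [
    [[0,0,0,-0.288,0.266,0.912,60],[0,0,0,-0.288,0.266,0.912,60],[0,0,0,-0.288,0.266,0.912,60],[0,0,0,-0.288,0.266,0.912,60],[0,0,0,-0.288,0.266,0.912,60]]
  ]
}}

```text
t: 5.65
eef_pos: [0.6043, -0.1952, 0.3174]
ee_rot: [172.1, -21.3, 35.9]
ft_force: [0.3, 0.1, -0.0]
finger_gap: 0.0601
grip_force: 0.0
```

Request:
{"method": "step_arm", "body": {
  "commands": [
    [[0,0,0,-0.288,0.266,0.912,60],[0,0,0,-0.288,0.266,0.912,60],[0,0,0,-0.288,0.266,0.912,60],[0,0,0,-0.288,0.266,0.912,60],[0,0,0,-0.288,0.266,0.912,60]]
  ]
}}

```text
t: 6.15
eef_pos: [0.6043, -0.1952, 0.3175]
ee_rot: [174.5, -28.8, 16.6]
ft_force: [-0.1, 0.1, -0.3]
finger_gap: 0.0597
grip_force: 0.0
```

Request:
{"method": "step_arm", "body": {
  "commands": [
    [[0,0,0,-0.288,0.266,0.912,60],[0,0,0,-0.288,0.266,0.912,60],[0,0,0,-0.288,0.266,0.912,60],[0,0,0,-0.288,0.266,0.912,60],[0,0,0,-0.288,0.266,0.912,60]]
  ]
}}

```text
t: 6.65
eef_pos: [0.6043, -0.1951, 0.3175]
ee_rot: [-180.0, -35.1, -4.6]
ft_force: [0.9, -0.1, -0.0]
finger_gap: 0.0603
grip_force: 0.0
```

```bash
python3 -c "
from go import *
s=delta(HUB0+gz*.09,RT); print(s['eef_pos'],s['joints'])"
```

```text
t 6.65 tool shift mm [-139.3756  -73.4601   46.2246] rows [-4.6459 -2.4487  1.5408]
rotvec deg [ 0.0591 -0.0695 -0.1167] rows4 [ 0.0148 -0.0174 -0.0292]
[ 0.6043 -0.1951  0.3175] [-36.2428  16.0669 101.1692  30.9183  35.9752  37.3665]
```

Request:
{"method": "step_arm", "body": {
  "commands": [
    [[-0.93,-0.49,0,0,0,0,60],[-0.93,-0.49,0,0,0,0,60],[-0.93,-0.49,0,0,0,0,60],[-0.93,-0.49,0,0,0,0,60],[-0.93,-0.49,0,0,0,0,60]]
  ]
}}

```text
t: 7.15
eef_pos: [0.4954, -0.1126, 0.2372]
ee_rot: [179.9, -35.1, -4.4]
ft_force: [0.8, 0.4, 0.7]
finger_gap: 0.0599
grip_force: 0.0
```

Request:
{"method": "step_arm", "body": {
  "commands": [
    [[0,0,0.5,0,0,0,60],[0,0,0.0,0,0,0,60],[0,0,0.0,0,0,0,60]]
  ]
}}

```text
t: 7.45
eef_pos: [0.5053, -0.1142, 0.2255]
ee_rot: [179.9, -35.1, -4.4]
ft_force: [0.1, -0.1, 0.9]
finger_gap: 0.0598
grip_force: 0.0
```

```bash
python3 - <<'E'
from go import *
s=delta(HUB0+gz*.09,RT); print(s['eef_pos'])
p=imaging.grab_frame("wrist"); np.savez("pics/wrist3.npz",**p)
f=p["frame"].copy()
for k,c in [(0,(255,0,0)),(-.012,(0,255,0)),(.02,(0,0,255))]:
    u=proj(p,HUB0+gz*k); cv2.circle(f,tuple(int(v) for v in u.round()),2,c,-1); print(k,u)
cv2.imwrite("pics/w3.png",cv2.resize(f,None,fx=1.42,fy=1.42,interpolation=2)[:,:,::-1])
E
```

```text
t 7.45 tool shift mm [-0.4016 -0.7036 31.3194] rows [-0.0134 -0.0235  1.044 ]
rotvec deg [ 0.0411 -0.0721  0.0467] rows4 [ 0.0103 -0.018   0.0117]
[ 0.5053 -0.1142  0.2255]
0 [281.7584 208.3447]
-0.012 [281.7772 204.2731]
0.02 [281.7233 215.9178]
```

View pics/w3.png

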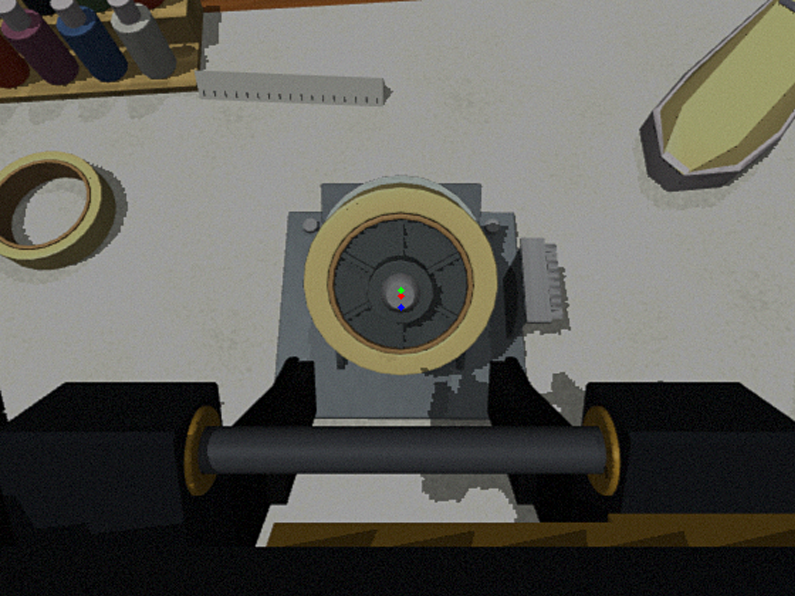

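```bash
python3 - <<'E'
from go import *
V=[(load("wrist2"),(273,107)),(load("wrist3"),(282,195))]
T=[target(p,s) for p,s in V]; print([t[1] for t in T])
def c(q,idx): return sum(np.mean(np.minimum(np.abs(model(V[i][0],q[:3],q[3])-T[i][0]),6)**1.5) for i in idx)
x0=np.r_[HUB0,PSI]
for idx in ([0],[1],[0,1]):
    b=minimize(c,x0,args=(idx,),method="Nelder-Mead",options=dict(xatol=1e-6,fatol=1e-6,maxiter=4000,initial_simplex=np.array([x0]+[x0+d for d in np.diag([.01,.01,.01,.05])])))
    e=b.x[:3]-HUB0; print(idx,b.x,np.degrees(b.x[3]),b.fun,"in groove axes mm",1e3*np.array([e@gx,e@gy,e@gz]))
g=cv2.cvtColor(V[1][0]["frame"],cv2.COLOR_RGB2GRAY); print(g[185:235:2,262:304:2])
for d in (.012,.022):
  print(d,[proj(V[1][0],HUB0+gz*(.027-d)+gx*a) for a in (-.011,0,.011)])
E
```

```text
[array([ 213,   41,  118,  129, 7568], dtype=int32), array([ 214,  129,  137,  135, 7751], dtype=int32)]
[0] [ 0.5744 -0.1189  0.1259 -0.0788] -4.512398412617962 0.14013776511202483 in groove axes mm [-0.008   0.0012 -0.0439]
[1] [ 0.5759 -0.1192  0.129  -0.0766] -4.390831294823682 0.09000480253876304 in groove axes mm [ 3.0529 -0.1301  1.6554]
[0, 1] [ 0.5753 -0.1191  0.1295 -0.0726] -4.159964975900937 1.000309841137363 in groove axes mm [ 2.8353 -0.1714  2.4456]
[[ 65  62  40  31  26  54  68  62  65  62  62  56  63  62  59  43  21  26
   54  61  60]
 [ 54  51  33  37  63  57  56  62  57  59  58  60  61  60  64  62  50  26
   17  58  57]
 [ 53  28  55  66  62  64  56  60  56  60  58  61  56  67  63  60  60  62
   30  26  57]
 [ 50  60  56  66  61  60  58  70  59  59  56  57  60  62  62  60  56  57
   59  29  58]
 [ 30  62  62  60  60  58  59  60  74  80  83  74  66  60  63  62  65  55
   62  57  24]
 [ 59  61  63  58  66  56  83  82  89  84  88  84  75  75  59  58  62  60
   61  62  34]
 [ 59  60  63  51  64  74  84  91  92 100  99  94  92  86  66  60  61  61
   57  61  58]
 [ 60  5
[... 1082 characters left out ...]
 56  54  54  53  53  57  62  53  51  60  60  56  26
   29  27  24]
 [ 54  53  61  59  61  53  59  54  52  58  54  54  56  59  57  31  21  28
   30  34  38]
 [ 51  55  53  47  60  52  53  59  55  36  37  35  41  25  23  31  29  33
   60  60  61]
 [ 55  56  53  55  51  52  55  54  54  60  56  33  26  21  27  37  26  27
   52  57  59]
 [ 57  51  56  58  56  59  59  57  58  55  54  31  51  58  57  55  63  55
   63  55  61]
 [ 57  56  59  56  57  58  54  61  52  57  58  27  53  58  57  56  56  57
   67  60  59]]
0.012 [array([281.7323, 227.9231]), array([281.7325, 213.9234]), array([281.7328, 199.591 ])]
0.022 [array([281.7496, 223.7065]), array([281.7501, 210.1403]), array([281.7505, 196.263 ])]
```

Request:
{"method": "step_arm", "body": {
  "commands": [
    [[0.1,0,0.9,0,0,0,60],[0,0,0.9,0,0,0,60],[0,0,0.9,0,0,0,60],[0,0,0.9,0,0,0,60],[0,0,0,0,0,0,60]]
  ]
}}

```text
t: 8.0
eef_pos: [0.5702, -0.1195, 0.1369]
ee_rot: [-180.0, -35.0, -4.5]
ft_force: [-0.0, -0.4, 0.8]
finger_gap: 0.0603
grip_force: 0.0
```

Request:
{"method": "step_arm", "body": {
  "commands": [
    [[0,0,0.1,0,0,0,60],[0,0,0.1,0,0,0,60],[0,0,0.1,0,0,0,60],[0,0,0.1,0,0,0,60],[0,0,0.1,0,0,0,60]]
  ]
}}

```text
t: 8.5
eef_pos: [0.5772, -0.1196, 0.1272]
ee_rot: [179.9, -35.1, -4.4]
ft_force: [-3.2, -0.8, 4.9]
finger_gap: 0.0598
grip_force: 2.8
```

```bash
sed -i 's/^HUB0=.*/HUB0=np.array([.5759,-.1192,.129])/' go.py; cat >> go.py <<'E'
def where():
    s,p,R=st(); e=p-HUB0; F=np.array(s["ft_force"]); print("t",s["t"],"rel hub mm",1e3*np.array([e@gx,e@gy,e@gz]),"F groove",[F@gx,F@gy,F@gz],"gap",s["finger_gap"])
E
python3 -c "
from go import *
where()"
```

```text
t 8.5 rel hub mm [ 0.0599 -0.2884 -2.2968] F groove [np.float64(0.2148940645028089), np.float64(-1.0407367393465614), np.float64(5.788083872161536)] gap 0.059843658058933304
```

Request:
{"method": "step_arm", "body": {
  "commands": [
    [[0,0,0.08,0,0,0,60],[0,0,0.08,0,0,0,60],[0,0,0.08,0,0,0,60],[0,0,0.08,0,0,0,60],[0,0,0.08,0,0,0,60]]
  ]
}}

```text
t: 9.0
eef_pos: [0.5844, -0.1202, 0.117]
ee_rot: [179.9, -35.1, -4.4]
ft_force: [-1.1, -0.6, 5.5]
finger_gap: 0.0603
grip_force: 2.7
```

Request:
{"method": "step_arm", "body": {
  "commands": [
    [[0,0,0.05,0,0,0,60],[0,0,0.05,0,0,0,60]]
  ]
}}

```text
t: 9.2
eef_pos: [0.5861, -0.1203, 0.1145]
ee_rot: [179.9, -35.1, -4.4]
ft_force: [-2.4, 0.2, 5.0]
finger_gap: 0.06
grip_force: 2.6
```

```bash
python3 -c "
from go import *
where()"
```

```text
t 9.2 rel hub mm [  0.0775  -0.3141 -17.7759] F groove [np.float64(0.8744102115948638), np.float64(-0.009059206235123836), np.float64(5.438119929873664)] gap 0.060013410671845326
```

Request:
{"method": "step_arm", "body": {
  "commands": [
    [[0,0,0.05,0,0,0,60],[0,0,0.05,0,0,0,60]]
  ]
}}

```text
t: 9.4
eef_pos: [0.5863, -0.1202, 0.1141]
ee_rot: [179.9, -35.2, -4.5]
ft_force: [-24.0, 0.1, 39.8]
finger_gap: 0.06
grip_force: 23.1
```

Request:
{"method": "step_arm", "body": {
  "commands": [
    [[0,0,0.05,0,0,0,60],[0,0,0.03,0,0,0,60]]
  ]
}}

```text
t: 9.6
eef_pos: [0.5864, -0.1202, 0.114]
ee_rot: [179.8, -35.2, -4.5]
ft_force: [-31.8, -1.3, 52.1]
finger_gap: 0.0598
grip_force: 30.8
```

```bash
python3 -c "
from go import *
where()"
```

```text
t 9.6 rel hub mm [  0.0049  -0.1864 -18.3097] F groove [np.float64(4.011404421756967), np.float64(-3.7578584349275435), np.float64(60.838414699098756)] gap 0.059768979013333716
```

Request:
{"method": "step_arm", "body": {
  "commands": [
    [[0,0,-0.3,0,0,0,60],[0,0,-0.8,0,0,0,60],[0,0,-1,0,0,0,60],[0,0,-0.9,0,0,0,60],[0,0,0,0,0,0,60]]
  ]
}}

```text
t: 10.1
eef_pos: [0.5364, -0.116, 0.1852]
ee_rot: [179.8, -35.2, -4.3]
ft_force: [0.4, -0.9, -0.0]
finger_gap: 0.0601
grip_force: 0.0
```

```bash
python3 - <<'E'
from go import *
where()
G=np.array([.5864,-.1202,.114]); 
p=imaging.grab_frame("wrist"); np.savez("pics/wrist4.npz",**p)
T,b=target(p,(282,210)); print(b)
H=HUB0-.0173*gz
def c(q): return np.mean(np.minimum(np.abs(model(p,q[:3],PSI)-T),6)**1.5)
m=minimize(c,H,method="Nelder-Mead",options=dict(xatol=1e-6,fatol=1e-6,initial_simplex=np.array([H]+[H+d for d in np.eye(3)*.01])))
e=m.x-H; print("roll fit free",m.fun,1e3*np.array([e@gx,e@gy,e@gz]))
# axial position known from the press: fit lateral only
m=minimize(lambda q:c(H+q[0]*gx+q[1]*gy),[0,0],method="Nelder-Mead",options=dict(initial_simplex=[[0,0],[.01,0],[0,.01]],xatol=1e-6)); print("lateral",m.x*1e3,m.fun)
g=cv2.cvtColor(p["frame"],cv2.COLOR_RGB2GRAY); u=proj(p,H+.027*gz).round().astype(int); print("nose end pred",proj(p,H+.027*gz),proj(p,H+.027*gz+.011*gx),proj(p,H+.027*gz-.011*gx))
w=g[u[1]-30:u[1]+30,u[0]-25:u[0]+25]; mm=(cv2.medianBlur(w,3)>93).astype(np.uint8)
n,l,s,cc=cv2.connectedComponentsWithStats(mm); i=1+np.argmax(s[1:,4]); print("bright",s[i],cc[i]+u-[25,30])
c2=cv2.resize(p["frame"][u[1]-40:u[1]+40,u[0]-50:u[0]+50],None,fx=7,fy=7,interpolation=2); cv2.imwrite("pics/nose.png",c2[:,:,::-1])
E
```

```text
t 10.1 rel hub mm [-0.2831  0.1364 68.7489] F groove [np.float64(0.3304019414978065), np.float64(-0.889521182612551), np.float64(-0.2720003374595971)] gap 0.06006270755091642
[ 207  135  152  149 9452]
roll fit free 0.08214964776688473 [-0.0678  0.1153 -3.3147]
lateral [0.7174 0.1256] 0.9532039046900055
nose end pred [282.9029 235.3189] [282.9396 218.3304] [282.8671 251.8361]
bright [ 13  15  24  26 464] [282.0065 232.7694]
```

View pics/nose.png

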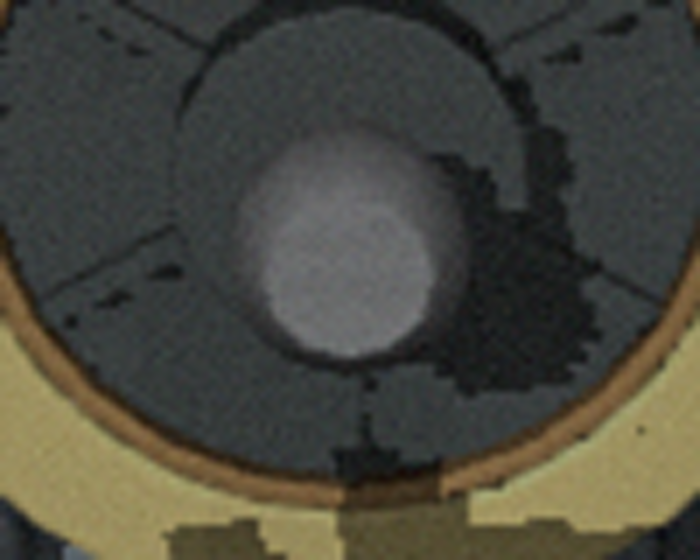

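```bash
cat >> go.py <<'E'
def down(yaw):
    a=np.radians(yaw); x=np.array([np.cos(a),np.sin(a),0]); z=np.array([0,0,-1.]); return np.c_[x,np.cross(z,x),z]
G=HUB0-.0113*gz+.0005*gx
E
python3 -c "
from go import *
delta([.449,.096,.15],down(23.8))"
```

```text
t 10.15 tool shift mm [-104.9479 -204.9426  -32.3678] rows [-3.4983 -6.8314 -1.0789]
rotvec deg [  8.7604 -34.3965 -27.3254] rows4 [ 2.1901 -8.5991 -6.8313]
```

Request:
{"method": "step_arm", "body": {
  "commands": [
    [[0,-0.3,-1,0.183,-0.717,-0.569,60],[0,-0.6,-0.6,0.183,-0.717,-0.569,60],[0,-0.6,0,0.183,-0.717,-0.569,60],[0,-0.6,0,0.183,-0.717,-0.569,40],[0,-0.6,0,0.183,-0.717,-0.569,40]]
  ]
}}

```text
t: 10.65
eef_pos: [0.5268, -0.0425, 0.2033]
ee_rot: [178.6, -23.7, 6.1]
ft_force: [0.1, 0.1, 0.2]
finger_gap: 0.0506
grip_force: 0.0
```

Request:
{"method": "step_arm", "body": {
  "commands": [
    [[0,-0.6,0,0.183,-0.717,-0.569,40],[0,-0.6,0,0.183,-0.717,-0.569,40],[0,-0.6,0,0.183,-0.717,-0.569,40],[0,-0.6,0,0.183,-0.717,-0.569,40],[0,0,0,0.183,-0.717,-0.569,40]]
  ]
}}

```text
t: 11.15
eef_pos: [0.5141, 0.0307, 0.2008]
ee_rot: [179.2, -9.0, 17.8]
ft_force: [1.2, -0.0, -0.5]
finger_gap: 0.0404
grip_force: 0.0
```

Request:
{"method": "step_arm", "body": {
  "commands": [
    [[0,0,0,0.183,-0.717,-0.569,40],[0,0,0,0.183,-0.717,-0.569,40],[0,0,0,0,0,0,40]]
  ]
}}

```text
t: 11.45
eef_pos: [0.517, 0.0286, 0.2012]
ee_rot: [180.0, -3.5, 22.2]
ft_force: [0.5, 0.7, -0.2]
finger_gap: 0.0402
grip_force: 0.0
```

```bash
python3 -c "
from go import *
delta([.449,.096,.13],down(23.8)); print(st()[1])"
```

```text
t 11.45 tool shift mm [-41.8265 -88.0714  68.7559] rows [-1.3942 -2.9357  2.2919]
rotvec deg [ 0.0648 -3.5101 -1.6287] rows4 [ 0.0162 -0.8775 -0.4072]
[0.517  0.0286 0.2012]
```

Request:
{"method": "step_arm", "body": {
  "commands": [
    [[-0.35,-0.73,0.5,0,-0.44,-0.2,40],[-0.35,-0.73,0.5,0,-0.44,-0.2,40],[-0.35,-0.73,0.5,0,0,0,40],[-0.35,-0.73,0.5,0,0,0,40],[0,0,0,0,0,0,40]]
  ]
}}

```text
t: 11.95
eef_pos: [0.4377, 0.0943, 0.1387]
ee_rot: [-179.8, 0.5, 23.8]
ft_force: [0.3, 0.1, -0.2]
finger_gap: 0.0404
grip_force: 0.0
```

Request:
{"method": "step_arm", "body": {
  "commands": [
    [[0,0,0,0,0,0,40]]
  ]
}}

```text
t: 12.05
eef_pos: [0.4432, 0.0927, 0.1407]
ee_rot: [179.9, 0.1, 23.7]
ft_force: [0.4, -0.2, 0.4]
finger_gap: 0.04
grip_force: 0.0
```

```bash
python3 - <<'E'
from go import *
delta([.449,.096,.13],down(23.8)); print(st()[1])
p=imaging.grab_frame("wrist"); np.savez("pics/wrist5.npz",**p)
u=proj(p,[.449,.096,.008]); v=proj(p,[.49,.114,.008]); print(u,v)
lo=(200,150);hi=(360,275)
for thr in (40,50,60):
    for z in (.0095,):
        t,d,L,w,sx=clip(p,lo,hi,z=z,thr=thr); print(thr,t,np.degrees(np.arctan2(d[1],d[0])),L,w,sx,"tab",t+d*.0165)
cv2.imwrite("pics/w5.png",cv2.resize(p["frame"][100:320],None,fx=1.42,fy=1.42)[:,:,::-1])
E
```

```text
t 12.05 tool shift mm [ 6.6154 -0.7531 10.68  ] rows [ 0.2205 -0.0251  0.356 ]
rotvec deg [ 0.1204  0.0696 -0.0962] rows4 [ 0.0301  0.0174 -0.0241]
[0.4432 0.0927 0.1407]
[282.0211 196.6228] [281.9783 140.1841]
40 [0.4338 0.0911] 23.250991367270455 0.05346139603534049 0.026009062339339167 [ 264  150   34   67 1149] tab [0.4489 0.0976]
50 [0.4333 0.0901] 23.30586354448009 0.05426615954512716 0.02675213814354392 [ 264  150   35   68 1205] tab [0.4485 0.0967]
60 [0.4333 0.09  ] 23.786825937880327 0.0542355202114794 0.026772678696006927 [ 264  150   35   68 1232] tab [0.4484 0.0967]
```

View pics/w5.png

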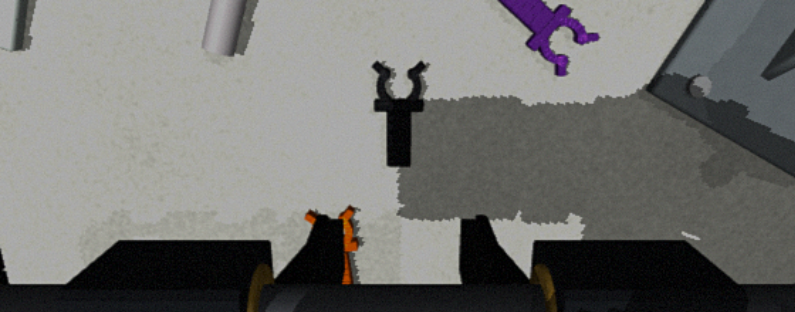

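Request:
{"method": "step_arm", "body": {
  "commands": [
    [[0.12,-0.04,0.9,0,0,0,40],[0,0,0.9,0,0,0,40],[0,0,0.9,0,0,0,40],[0,0,0.9,0,0,0,40],[0,0,0.3,0,0,0,40]]
  ]
}}

```text
t: 12.6
eef_pos: [0.4472, 0.0937, 0.0226]
ee_rot: [179.8, 0.1, 23.6]
ft_force: [0.0, 0.3, 0.4]
finger_gap: 0.0402
grip_force: 0.0
```

Request:
{"method": "step_arm", "body": {
  "commands": [
    [[0,0,0,0,0,0,40],[0,0,0,0,0,0,40]]
  ]
}}

```text
t: 12.8
eef_pos: [0.4473, 0.0941, 0.0249]
ee_rot: [179.8, -0.0, 23.6]
ft_force: [-1.1, -0.2, 0.5]
finger_gap: 0.0401
grip_force: 0.0
```

```bash
python3 -c "
from go import *
delta([.4459,.0953,.0125],down(23.7)); s=st()[0]; print(s['eef_pos'],s['ft_force'])"
```

```text
t 12.8 tool shift mm [-0.8109 -1.7213 12.3836] rows [-0.027  -0.0574  0.4128]
rotvec deg [ 0.223  -0.0343 -0.0684] rows4 [ 0.0557 -0.0086 -0.0171]
[0.4473 0.0941 0.0249] [-1.1256 -0.2384  0.5248]
```

Request:
{"method": "step_arm", "body": {
  "commands": [
    [[-0.03,-0.05,0.39,0,0,0,40],[0,0,0,0,0,0,40],[0,0,0,0,0,0,0],[0,0,0,0,0,0,0],[0,0,0,0,0,0,0]]
  ],
  "grip_force": 45
}}

```text
t: 13.3
eef_pos: [0.4452, 0.0954, 0.0132]
ee_rot: [179.8, -0.0, 23.7]
ft_force: [0.0, -0.4, 0.0]
finger_gap: 0.0233
grip_force: 0.0
```

Request:
{"method": "step_arm", "body": {
  "commands": [
    [[0,0,0,0,0,0,0],[0,0,0,0,0,0,0],[0,0,0,0,0,0,0]]
  ]
}}

```text
t: 13.6
eef_pos: [0.4449, 0.0953, 0.0129]
ee_rot: [179.8, 0.0, 23.7]
ft_force: [-0.6, 0.4, 4.5]
finger_gap: 0.0133
grip_force: 45.0
```

Request:
{"method": "step_arm", "body": {
  "commands": [
    [[0,0,-0.7,0,0,0,0],[0,0,-1,0,0,0,0],[0,0,-1,0,0,0,0],[0,0,-1,0,0,0,0],[0,0,-1,0,0,0,0]]
  ]
}}

```text
t: 14.1
eef_pos: [0.444, 0.0959, 0.1545]
ee_rot: [179.8, 0.1, 23.7]
ft_force: [0.3, -0.4, -0.1]
finger_gap: 0.0134
grip_force: 45.0
```

Request:
{"method": "step_arm", "body": {
  "commands": [
    [[0,0,-1,0,0,0,0],[0,0,-0.5,0,0,0,0],[0,0,0,0,0,0,0]]
  ]
}}

```text
t: 14.4
eef_pos: [0.4459, 0.096, 0.2004]
ee_rot: [179.7, -0.2, 23.7]
ft_force: [0.2, -0.2, -0.4]
finger_gap: 0.0132
grip_force: 45.0
```

```bash
python3 - <<'E'
from go import *
s,pp,R=st(); M=R.as_matrix(); print(s["eef_pos"],s["finger_gap"])
p=imaging.grab_frame("wrist"); np.savez("pics/wrist6.npz",**p)
f=p["frame"].copy()
for a in (.0039,.0339,.0474):
    u=proj(p,pp+M@[a,0,.0089]); print(a,u); cv2.circle(f,tuple(int(v) for v in u.round()),1,(255,0,0),-1)
u=proj(p,pp+M@[.0339,0,.0089]).astype(int)
cv2.imwrite("pics/w6.png",cv2.resize(f[u[1]-50:u[1]+50,u[0]-60:u[0]+60],None,fx=6,fy=6,interpolation=2)[:,:,::-1])
P=G-.066*gx+.0089*gz
print("pre",P); delta(P+.11*gz,RT)
E
```

```text
[0.4459 0.096  0.2004] 0.01318158673089455
0.0039 [283.8514 265.9525]
0.0339 [283.8969 205.8159]
0.0474 [283.9191 176.6484]
pre [ 0.5238 -0.1151  0.0895]
t 14.45 tool shift mm [-68.2029 195.2403  20.2221] rows [-2.2734  6.508   0.6741]
rotvec deg [-8.379  34.1995 27.3005] rows4 [-2.0947  8.5499  6.8251]
```

View pics/w6.png

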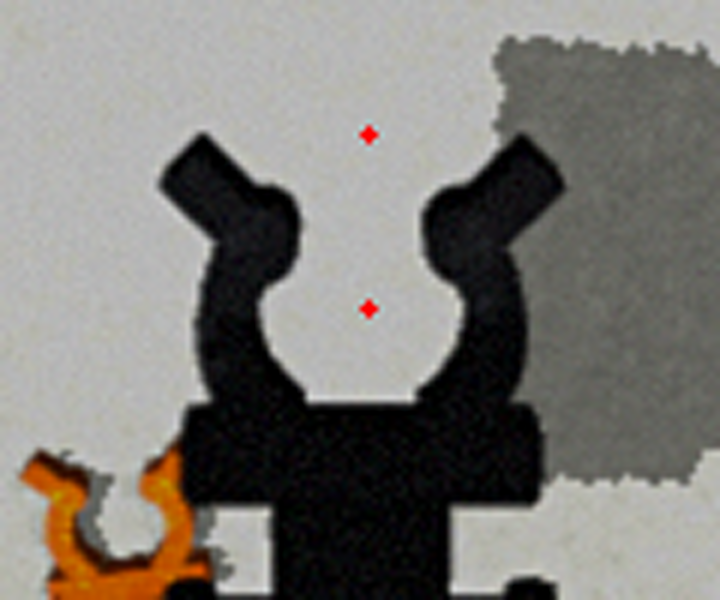

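Request:
{"method": "step_arm", "body": {
  "commands": [
    [[-0.3,0.5,0,-0.175,0.713,0.569,0],[-0.3,0.5,0,-0.175,0.713,0.569,0],[-0.2,0.5,0,-0.175,0.713,0.569,0],[-0.2,0.5,0,-0.175,0.713,0.569,0],[-0.1,0.5,0,-0.175,0.713,0.569,0]]
  ]
}}

```text
t: 14.95
eef_pos: [0.4367, 0.0136, 0.196]
ee_rot: [177.8, -14.4, 12.4]
ft_force: [0.7, 1.1, 0.3]
finger_gap: 0.0135
grip_force: 45.0
```

Request:
{"method": "step_arm", "body": {
  "commands": [
    [[0,0.5,0,-0.175,0.713,0.569,0],[0,0.5,0,-0.175,0.713,0.569,0],[0,0.5,0,-0.175,0.713,0.569,0],[0,0.5,0,-0.175,0.713,0.569,0],[0,0.5,0,-0.175,0.713,0.569,0]]
  ]
}}

```text
t: 15.45
eef_pos: [0.4464, -0.0574, 0.1987]
ee_rot: [178.7, -28.5, 1.1]
ft_force: [0.4, 0.4, -0.3]
finger_gap: 0.0133
grip_force: 45.0
```

Request:
{"method": "step_arm", "body": {
  "commands": [
    [[0,0.5,0,-0.175,0.713,0.569,0],[0,0.5,0,-0.175,0.713,0.569,0],[0,0,0,0,0,0,0],[0,0,0,0,0,0,0]]
  ]
}}

```text
t: 15.85
eef_pos: [0.447, -0.0764, 0.1991]
ee_rot: [180.0, -32.5, -2.5]
ft_force: [0.7, 0.2, -0.3]
finger_gap: 0.013
grip_force: 45.0
```

```bash
cat >> go.py <<'E'
TF=G-.0337*gx+.0089*gz-.0004*gy   # TCP with the clip home
E
python3 - <<'E'
from go import *
s=delta(TF-.033*gx+.06*gz,RT); print(s["eef_pos"],s["joints"])
E
```

```text
t 15.85 tool shift mm [ 3.8054 34.5637 74.6885] rows [0.1268 1.1521 2.4896]
rotvec deg [-1.0493  2.4608  1.6327] rows4 [-0.2623  0.6152  0.4082]
[ 0.447  -0.0764  0.1991] [-35.4329  16.0305 131.6325  76.6577  17.4576 -14.6813]
```

Request:
{"method": "step_arm", "body": {
  "commands": [
    [[0,0.5,0,-0.13,0.3,0.2,0],[0.1,0.6,0,-0.13,0.3,0.2,0],[0,0,0.6,0,0,0,0],[0,0,0.6,0,0,0,0],[0,0,0,0,0,0,0]]
  ]
}}

```text
t: 16.35
eef_pos: [0.4699, -0.1109, 0.1711]
ee_rot: [-180.0, -35.0, -4.3]
ft_force: [-0.0, 1.0, -0.2]
finger_gap: 0.0129
grip_force: 45.0
```

```bash
python3 - <<'E'
from go import *
s=delta(TF-.033*gx+.03*gz,RT); print(s["eef_pos"],s["joints"])
E
```

```text
t 16.35 tool shift mm [-3.3048  0.5112 67.8705] rows [-0.1102  0.017   2.2624]
rotvec deg [-0.0821  0.0012  0.1051] rows4 [-0.0205  0.0003  0.0263]
[ 0.4699 -0.1109  0.1711] [-38.536   23.13   131.3065 102.9715  19.3342 -42.8376]
```

Request:
{"method": "step_arm", "body": {
  "commands": [
    [[-0.1,0,0.75,0,0,0,0],[0,0,0.75,0,0,0,0],[0,0,0.75,0,0,0,0],[0,0,0,0,0,0,0],[0,0,0,0,0,0,0]]
  ]
}}

```text
t: 16.85
eef_pos: [0.5052, -0.1132, 0.1158]
ee_rot: [180.0, -35.1, -4.3]
ft_force: [-0.0, 0.4, -0.1]
finger_gap: 0.0132
grip_force: 45.0
```

```bash
python3 - <<'E'
from go import *
s=delta(TF-.033*gx,RT); print(s["eef_pos"],s["joints"])
p=imaging.grab_frame("wrist"); np.savez("pics/wrist7.npz",**p)
_,pp,R=st(); M=R.as_matrix()
print("bore px",proj(p,pp+M@[.0337,-.0006,.0089]),"groove px",proj(p,G),"nose",proj(p,G+.021*gz))
cv2.imwrite("pics/w7.png",cv2.resize(p["frame"][100:310,180:390],None,fx=2.85,fy=2.85,interpolation=2)[:,:,::-1])
E
```

```text
t 16.85 tool shift mm [-0.6241  0.9065 32.3001] rows [-0.0208  0.0302  1.0767]
rotvec deg [-0.0662 -0.0959  0.1544] rows4 [-0.0165 -0.024   0.0386]
[ 0.5052 -0.1132  0.1158] [-35.0527  33.4759 129.0545 127.5615  21.7461 -65.6102]
bore px [282.0106 204.5956] groove px [284.12   127.6756] nose [284.2615 130.5169]
```

View pics/w7.png

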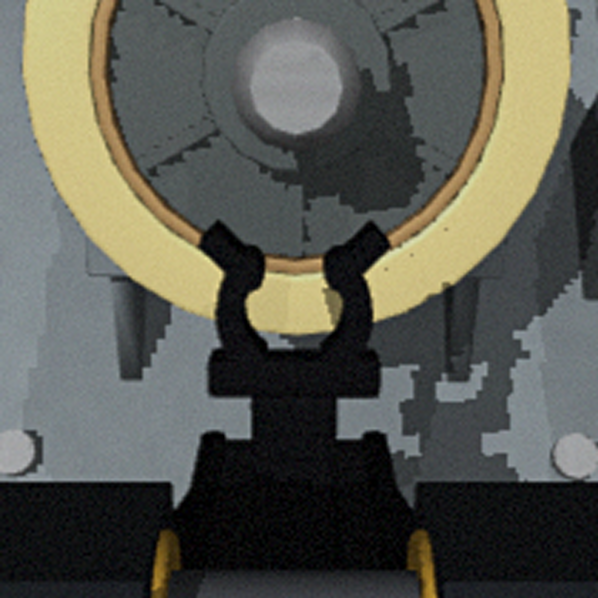

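Request:
{"method": "step_arm", "body": {
  "commands": [
    [[-0.02,0.024,0.6,0,0,0.03,0],[0,0,0.47,0,0,0,0],[0,0,0,0,0,0,0],[0,0,0,0,0,0,0]]
  ]
}}

```text
t: 17.3
eef_pos: [0.523, -0.1162, 0.09]
ee_rot: [180.0, -35.2, -4.5]
ft_force: [-0.5, 0.1, -0.1]
finger_gap: 0.0132
grip_force: 45.0
```

```bash
python3 - <<'E'
from go import *
s=delta(TF,RT); print(s["eef_pos"],s["ft_force"],s["finger_gap"])
E
```

```text
t 17.3 tool shift mm [32.5283 -0.6649  0.9137] rows [ 1.0843 -0.0222  0.0305]
rotvec deg [ 0.034 -0.17  -0.005] rows4 [ 0.0085 -0.0425 -0.0012]
[ 0.523  -0.1162  0.09  ] [-0.4698  0.1145 -0.1371] 0.013184923507257043
```

Request:
{"method": "step_arm", "body": {
  "commands": [
    [[0.2,-0.01,0.02,0,0,0,0],[0.2,0,0,0,0,0,0],[0.15,0,0,0,0,0,0],[0,0,0,0,0,0,0]]
  ]
}}

```text
t: 17.7
eef_pos: [0.5375, -0.1173, 0.0997]
ee_rot: [179.9, -35.3, -4.4]
ft_force: [0.1, -0.1, -0.2]
finger_gap: 0.0134
grip_force: 45.0
```

Request:
{"method": "step_arm", "body": {
  "commands": [
    [[0.1,0,0,0,0,0,0],[0.1,0,0,0,0,0,0],[0,0,0,0,0,0,0]]
  ]
}}

```text
t: 18.0
eef_pos: [0.5411, -0.1166, 0.1013]
ee_rot: [180.0, -35.0, -4.4]
ft_force: [-2.2, 2.7, -1.4]
finger_gap: 0.0134
grip_force: 45.0
```

```bash
python3 - <<'E'
from go import *
s=delta(TF,RT); where()
E
```

```text
t 18.0 tool shift mm [11.2966  0.2556 -0.2752] rows [ 0.3766  0.0085 -0.0092]
rotvec deg [-0.0154 -0.0246  0.0521] rows4 [-0.0039 -0.0061  0.013 ]
t 18.0 rel hub mm [-44.4967  -0.1546  -2.68  ] F groove [np.float64(-2.7839530755175512), np.float64(2.5559188075665706), np.float64(0.21933947497477707)] gap 0.013364077242214292
```

Request:
{"method": "step_arm", "body": {
  "commands": [
    [[0.08,-0.015,0,0,0,0,0],[0.08,0,0,0,0,0,0],[0.06,0,0,0,0,0,0]]
  ]
}}

```text
t: 18.3
eef_pos: [0.5422, -0.1164, 0.1021]
ee_rot: [180.0, -34.3, -4.6]
ft_force: [-8.3, 1.3, -6.6]
finger_gap: 0.0132
grip_force: 45.0
```

```bash
python3 - <<'E'
from go import *
s=delta(TF,RT); where()
E
```

```text
t 18.3 tool shift mm [ 9.9147  0.5996 -0.3277] rows [ 0.3305  0.02   -0.0109]
rotvec deg [ 0.0921  0.6622 -0.1137] rows4 [ 0.023   0.1656 -0.0284]
t 18.3 rel hub mm [-43.1166   0.2189  -2.614 ] F groove [np.float64(-10.655656900306456), np.float64(0.6864619315958661), np.float64(-0.5514355089697236)] gap 0.013187222916934051
```

Request:
{"method": "step_arm", "body": {
  "commands": [
    [[0.06,0,0,0,0,0,0],[0.06,0,0,0,0,0,0],[0,0,0,0,0,0,0]]
  ]
}}

```text
t: 18.6
eef_pos: [0.5509, -0.1175, 0.1075]
ee_rot: [-179.9, -35.2, -4.5]
ft_force: [2.6, 0.9, 1.8]
finger_gap: 0.0135
grip_force: 45.0
```

```bash
python3 - <<'E'
from go import *
s=delta(TF,RT); where()
E
```

```text
t 18.6 tool shift mm [-0.3577  0.1518 -0.8956] rows [-0.0119  0.0051 -0.0299]
rotvec deg [-0.0202 -0.2228 -0.0606] rows4 [-0.0051 -0.0557 -0.0151]
t 18.6 rel hub mm [-32.8387  -0.2482  -3.2941] F groove [np.float64(3.091652436261439), np.float64(1.1317424081452785), np.float64(0.08381965942232997)] gap 0.013509528859150854
```

Request:
{"method": "step_arm", "body": {
  "commands": [
    [[0.04,0,0,0,0,0,0],[0.03,0,0,0,0,0,0],[0,0,0,0,0,0,0]]
  ]
}}

```text
t: 18.9
eef_pos: [0.5526, -0.1182, 0.1088]
ee_rot: [179.9, -35.2, -4.5]
ft_force: [-0.3, 0.4, -1.0]
finger_gap: 0.0134
grip_force: 45.0
```

```bash
python3 - <<'E'
from go import *
s=delta(TF,RT); where()
E
```

```text
t 18.9 tool shift mm [-2.5461 -0.4261 -0.7667] rows [-0.0849 -0.0142 -0.0256]
rotvec deg [ 0.0761 -0.179  -0.018 ] rows4 [ 0.019  -0.0448 -0.0045]
t 18.9 rel hub mm [-30.6516  -0.8279  -3.1581] F groove [np.float64(-0.8484454961682536), np.float64(0.3445810452940018), np.float64(-0.6302486187213827)] gap 0.013392869265135434
```

Request:
{"method": "step_arm", "body": {
  "commands": [
    [[0.04,0,0,0,0,0,0],[0.03,0,0,0,0,0,0],[0,0,0,0,0,0,0]]
  ]
}}

```text
t: 19.2
eef_pos: [0.5527, -0.1181, 0.109]
ee_rot: [179.9, -34.9, -4.5]
ft_force: [-5.4, -0.7, -3.3]
finger_gap: 0.0136
grip_force: 45.0
```

```bash
python3 - <<'E'
from go import *
s=delta(TF,RT); where()
p=imaging.grab_frame("wrist"); np.savez("pics/wrist8.npz",**p)
E
```

```text
t 19.2 tool shift mm [-2.7033 -0.2984 -0.6125] rows [-0.0901 -0.0099 -0.0204]
rotvec deg [ 0.0946  0.0514 -0.0576] rows4 [ 0.0236  0.0129 -0.0144]
t 19.2 rel hub mm [-30.4976  -0.7022  -3.0144] F groove [np.float64(-6.234534265401427), np.float64(-1.0954679410807253), np.float64(0.3130690905519189)] gap 0.013648823058942227
```

Request:
{"method": "step_arm", "body": {
  "commands": [
    [[0.05,0,0,0,0,0,0],[0,0,0,0,0,0,0],[-0.12,0,0,0,0,0,0]]
  ]
}}

```text
t: 19.55
eef_pos: [0.5526, -0.118, 0.1088]
ee_rot: [180.0, -35.2, -4.5]
ft_force: [-0.3, -0.7, -1.5]
finger_gap: 0.0133
grip_force: 45.0
```

Request:
{"method": "step_arm", "body": {
  "commands": [
    [[0,0,0,0,0,0,30],[0,0,0,0,0,0,30],[0,0,0,0,0,0,30],[0,0,-0.1,0,0,0,30]]
  ]
}}

```text
t: 19.95
eef_pos: [0.5515, -0.1181, 0.1116]
ee_rot: [179.9, -35.3, -4.5]
ft_force: [-0.3, 0.3, -0.5]
finger_gap: 0.0288
grip_force: 0.0
```

Request:
{"method": "step_arm", "body": {
  "commands": [
    [[0,0,-0.3,0,0,0,30],[0,0,-0.7,0,0,0,30],[0,0,-0.8,0,0,0,30],[0,0,-0.8,0,0,0,30],[0,0,0,0,0,0,30]]
  ]
}}

```text
t: 20.45
eef_pos: [0.5052, -0.1141, 0.1771]
ee_rot: [179.8, -35.3, -4.4]
ft_force: [-0.3, -0.7, -0.0]
finger_gap: 0.0299
grip_force: 0.0
```

```bash
python3 - <<'E'
from go import *
where()
p=imaging.grab_frame("wrist"); np.savez("pics/wrist9.npz",**p)
f=p["frame"].copy()
c=proj(p,G-.001*gz); print(c)
for a,b in [(0,0),(-.0465,0),(.0135,.015),(.0135,-.015),(-.0135,0)]:
    u=proj(p,G+a*gx+b*gy+.003*gz); cv2.circle(f,tuple(int(v) for v in u.round()),1,(255,0,0),-1)
y0=max(int(c[1])-70,0); x0=int(c[0])-100
cv2.imwrite("pics/w9.png",cv2.resize(f[y0:y0+140,x0:x0+200],None,fx=4,fy=4,interpolation=2)[:,:,::-1])
T,b=target(p,c); H=G-.006*gz
m=minimize(lambda q:np.mean(np.minimum(np.abs(model(p,H+q[0]*gx+q[1]*gy+q[2]*gz,PSI)-T),6)**1.5),[0,0,0],method="Nelder-Mead",options=dict(initial_simplex=np.vstack([np.zeros(3),np.eye(3)*.01]),xatol=1e-6)); print("roll fit",m.x*1e3,m.fun)
E
```

```text
t 20.45 rel hub mm [-30.5036  -0.3512  80.0187] F groove [np.float64(-0.20682972991925097), np.float64(-0.7454093805261448), np.float64(0.12184211172377406)] gap 0.029874413716048157
[282.0591 176.3564]
roll fit [-0.164   0.1158 -3.1659] 0.12156590282727198
```

View pics/w9.png

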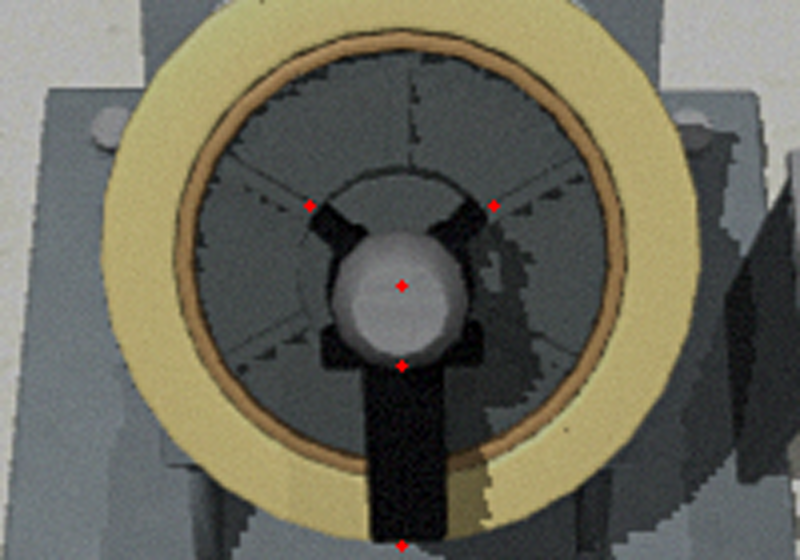

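The clip sits round the groove with its outline at the predicted home points: flares at (310,206) and (493,206), tab end at (402,545). The roll fits at the same place as right after the press, so I'm handing in.

```bash
python3 -c "
from workcell import arm
print(arm.close_job())"
```

```text
the job is handed in; nothing more can be done
None
```

I pressed the roll down until it stopped against the flange, snapped the black clip fully home on the groove and let go. The last picture shows both in place, and I handed the job in at about 20.5 s; it returned no verdict.

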